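# Spin-dry washed cherry tomatoes

### The arm

A 7-joint arm with a two-finger parallel gripper is mounted at the origin on a cart in front of the work surface, level with it; the furniture and walls round the work are solid. World frame = base frame: x ahead of the robot, y to its left, z up, the work surface at z = 0. Lengths are in m, angles in rad, forces in N, time in s.
With the tool pointing down it reaches from about 0.35 to 0.9 m from the base axis. Payload 8.1 kg.
Tool frame: the origin (TCP) lies at the very end of the fingers, on their centre line; the grasp point (between the pads) lies 19 mm behind it (arm.hold_point_z is the distance from the TCP to the grasp point, in m); z points along the fingers, y is the direction in which the jaws open and shut (so a half turn about z gives the same grasp; the last joint's range is limited). The gripper opens to 92 mm and grips with 3 to 60 N. Pads are 19 mm wide; open, the fingers measure 130 mm over their backs; the gripper's body (75 mm by 190 mm) begins 47 mm behind the grasp point.
Start: joints at [-1.437, 0.434, 0.025, 1.573, -0.012, 1.134, -0.075], TCP at [0.147, 0.608, 0.227] pointing down, gripper open.
Joint ranges: [-2.62, 2.62], [-0.44, 2.09], [-1.27, 1.32], [0.08, 2.57], [-1.32, 4.46], [0.12, 2], [-2.74, 2.74]. Speed limits (rad/s): [2.22, 2.22, 3.01, 3.01, 3.14, 3.14, 3.14].

### API

Orientations are given as a unit quaternion [x, y, z, w].
In Python, from cell import arm gives the robot as it stands.
- The arm moves only by the tool play_rows, never from a script. Its argument "plan" is a list of rows, each a list of 7 numbers: the turn, a rotation vector about the world's x, y, z in degrees, then the shift along the world's x, y, z in cm, then the opening, from 0 (shut) to 1 (fully open). A call has 1 to 10 rows; each row is the pose to reach, as a shift and turn from the pose commanded when the call began; what a row does not reach only later rows make up. A row lasts 1/8 s, in which the tool goes at most 62.5 mm and 10.7 degrees, less where a joint would pass 70% of its speed; a pose out of reach is approached as far as the arm can. A call with a gripper value outside its range is refused whole. The fingers move at their own pace and stop on an object; "force" is the grip in N (left out, the last holds). Time passes only in rows, so rows that repeat a pose let the fingers close. It gives the time, the measured TCP pose, the force and the opening at its end, in the units of the state.
- arm.observe(): the state, without advancing time (a new reading comes with each control period).
- arm.read_camera(name): name is "scene" or "top" or "wrist"; returns the picture (384x512x3 uint8, red, green, blue); there is no depth.
- arm.get_calibration(name): a dict with "camera_matrix" (3x3 intrinsics, pixels), "origin" and "rotation" of the camera in the world. Camera axes: x right, y down, z forward; pixel columns grow to the right and rows downward; lengths in m; the calibration is good to about 2 mm. The wrist camera is an equidistant fisheye: a pixel r from the principal point sees the ray r / f radians off the axis. A picture is of the moment at which its call begins: read the wrist's pose just before it. get_calibration takes no time and is no camera call; for the wrist camera it gives the pose at the moment of the call.
- arm.hand_in(): hands the job in, once; it reports no verdict.
The state is a dict: "time_s": time; "q": joint angles; "qvel": joint speeds; "joint_torque": joint torques, N m; "ee_pos": TCP position; "orientation": TCP orientation; "force": force on the tool from outside, world axes, zero at the start; "moment": the same for the moment, N m; "opening": opening from 0.0 (shut) to 1.0 (fully open).
Only numpy, scipy, OpenCV 4.12 (cv2) and the standard library are available. Lean on these libraries where they do the work, as an engineer would, in place of code of your own. Each camera call takes 0.05 s, during which the arm holds its last target. There are 200 camera calls.

### The job

Use the scoop to move all the washed cherry tomatoes from the sloping draining tray into the basket of the salad spinner, without touching any of them with the gripper. Then shut the spinner's lid, turn the turnbutton over it to lock it, and crank it through three full turns, either way round. Leave the scoop lying in the draining tray, and do not push the other things on the worktop about.

Things in the scene. Friction and masses are not known exactly. Their poses are not given: they have to be found in the camera images.
- tray: White draining tray, loose, 1.1 kg, 107x220 mm; origin: centre of underside, x along it to its deep end (away and to the left). Floor falls evenly from 40 mm high at x=-100 to 8 mm at x=+100, between upright sides y +-47.5 at x=-100, narrowing to +-43.5 at x=+100. Deep end: inner face x=100 at the floor, 108 at its rim, 80 mm high. Side rims fall from 80 to 50 mm, shallow end (x=-106) 45 mm
- scoop: Steel food scoop, black handle, loose, 130 g; origin: centre of the blade's underside, x out of the mouth, z up. Flat blade x +-42.5, y +-40, 3 mm thick, front edge 1 mm; back wall 44 mm high, sides falling to the front edge. Straight handle 110 long, 20 wide (y), 16 mm thick, middle line from x=-54, z=49 to x=-164, z=59. Starts flat on the worktop before tray and spinner, mouth to the left (+y)
- scoop_grip (a point): where the handle is well held, its 20 mm width pinched across y: in the scoop's frame x=-97, y=0, z=53 mm; same axes as the scoop
- tomato_1: cherry tomato, nearly round, 34 mm across, 18 g, wet and slippery; origin at its middle. Starts towards the deep end of the tray; some of the six may be absent
- tomato_2: cherry tomato, nearly round, 34 mm across, 18 g, wet and slippery; origin at its middle. Starts towards the deep end of the tray; some of the six may be absent
- tomato_3: cherry tomato, nearly round, 34 mm across, 18 g, wet and slippery; origin at its middle. Starts towards the deep end of the tray; some of the six may be absent
- tomato_4: cherry tomato, nearly round, 34 mm across, 18 g, wet and slippery; origin at its middle. Starts towards the deep end of the tray; some of the six may be absent
- tomato_5: cherry tomato, nearly round, 34 mm across, 18 g, wet and slippery; origin at its middle. Starts towards the deep end of the tray; some of the six may be absent
- tomato_6: cherry tomato, nearly round, 34 mm across, 18 g, wet and slippery; origin at its middle. Starts towards the deep end of the tray; some of the six may be absent
- spinner: Salad spinner, fixed: clear bowl 200 mm across at the rim, 100 mm high, white slatted basket inside, crank on a column beside it. Origin: centre of the bowl's underside, z up. From there the lid's hinge is to the left (+y), the crank column to the right (-y), the turnbutton towards the robot (-x) at yaw 0
- basket_floor (a point): centre of the basket's floor, 14 mm above the worktop; axes as the spinner. The basket is round, inside radius 69 mm at the floor, 83 mm at its rim, 79 mm above this point. It turns with the crank
- lid_hinge (a point): point on the lid's hinge line, 101 mm above the worktop; the line runs along the spinner's x axis, 104 mm to the +y side of its middle
- lid_edge (a point): point on the outer (upper) face of the lid near its free edge: 190 mm from the hinge line, 8 mm above the lid's underside
- lid (a joint): angle of the lid, rad: 0 shut (level), 1.57 upright, 1.8 fully open, leaning to the +y side; starts open. Lid 203 mm across, 7 mm thick at the edge, 14 mm in the middle; its stiff hinge (0.35 N m) keeps it where it is left; push on its outer face to shut it
- crank_axis (a point): point on the crank's upright axis, 166 mm from the spinner's middle on its -y side, at the height of knob_grip
- knob_grip (a point): point in the crank's knob, 50 mm from the crank's axis, 160 mm above the worktop. The knob is an upright round grip, 25 mm across, 42 mm tall, that spins freely on the crank arm; this point lies 26 mm above its foot, 16 mm below its top. The knob passes 4 mm clear of the lid's edge, above it
- crank (a joint): angle of the crank, rad, counted on through full turns, counter-clockwise from above positive; 0: the knob points away from the bowl (-y). Starts within 0.5 of 0; light friction (0.06 N m)
- latch_pivot (a point): point on the turnbutton's upright pivot, 125.5 mm above the worktop, 117 mm from the spinner's middle on its -x side
- latch_wing (a point): middle of the turnbutton's wing, 34 mm from the pivot: an upright fin 8 mm thick, 30 mm long (15 to 45 mm from the pivot), 131.5 mm above the worktop at its top and standing 11 mm up from a flat bar 16 mm wide that ends 48 mm from the pivot
- latch (a joint): angle of the turnbutton, rad: about 0 clear of the lid, pointing to the spinner's +y side; 1.57 locked, pointing over the lid to its middle (+x, turned clockwise from above); end stop at 1.65. Stays where it is left (0.04 N m)
- jam_jar: bystander: jam jar with a yellow lid, 66 mm across, 100 mm tall; origin at the centre of its underside
- spice_jar: bystander: spice jar with a dark cap, 41 mm across, 105 mm tall; origin at the centre of its underside
- garlic_front: bystander: garlic bulb, 50 mm across, 52 mm tall; origin at the centre of its underside

How it is judged:
On the way, in this order (a step that is already met when the one before it is completed fails the run):
1. a scoopful: at least one tomato lies in the scoop, lifted so that the tomato is 12 cm or more above the worktop (((x of tomato_1 in the frame of scoop between -0.046 and 0.046 m and y of tomato_1 in the frame of scoop between -0.04 and 0.04 m and z of tomato_1 in the frame of scoop between 0.005 and 0.065 m and height (world z) of tomato_1 above 0.12 m) or (x of tomato_2 in the frame of scoop between -0.046 and 0.046 m and y of tomato_2 in the frame of scoop between -0.04 and 0.04 m and z of tomato_2 in the frame of scoop between 0.005 and 0.065 m and height (world z) of tomato_2 above 0.12 m) or (x of tomato_3 in the frame of scoop between -0.046 and 0.046 m and y of tomato_3 in the frame of scoop between -0.04 and 0.04 m and z of tomato_3 in the frame of scoop between 0.005 and 0.065 m and height (world z) of tomato_3 above 0.12 m) or (x of tomato_4 in the frame of scoop between -0.046 and 0.046 m and y of tomato_4 in the frame of scoop between -0.04 and 0.04 m and z of tomato_4 in the frame of scoop between 0.005 and 0.065 m and height (world z) of tomato_4 above 0.12 m) or (x of tomato_5 in the frame of scoop between -0.046 and 0.046 m and y of tomato_5 in the frame of scoop between -0.04 and 0.04 m and z of tomato_5 in the frame of scoop between 0.005 and 0.065 m and height (world z) of tomato_5 above 0.12 m) or (x of tomato_6 in the frame of scoop between -0.046 and 0.046 m and y of tomato_6 in the frame of scoop between -0.04 and 0.04 m and z of tomato_6 in the frame of scoop between 0.005 and 0.065 m and height (world z) of tomato_6 above 0.12 m))), for 0.2 s.
2. all the tomatoes lie in the spinner's basket (horizontal distance between each of tomato_1, tomato_2, tomato_3, tomato_4, tomato_5, tomato_6 and basket_floor below 0.078 m and z of tomato_1 in the frame of basket_floor between 0.005 and 0.075 m and z of tomato_2 in the frame of basket_floor between 0.005 and 0.075 m and z of tomato_3 in the frame of basket_floor between 0.005 and 0.075 m and z of tomato_4 in the frame of basket_floor between 0.005 and 0.075 m and z of tomato_5 in the frame of basket_floor between 0.005 and 0.075 m and z of tomato_6 in the frame of basket_floor between 0.005 and 0.075 m), for 0.4 s.
3. the lid is shut (within 0.06 rad) (all of step 2 and value of joint lid below 0.06 rad), for 0.2 s.
4. the turnbutton is turned over the shut lid (1.38 rad or more) (value of joint lid below 0.06 rad and value of joint latch above 1.38 rad), for 0.2 s.
5. with the lid locked, the crank has been turned to 17.9 rad or more from its zero, either way (three full turns) (all of step 4 and (value of joint crank above 17.9 rad or value of joint crank below -17.9 rad)), for 0.1 s.
At the end, for the whole second after the job is handed in: Every tomato is in the basket, below its rim; lid shut (under 0.06 rad), turnbutton over it (over 1.38 rad), crank 17.9 rad or more from its zero, either way; scoop at rest in the tray: its origin over the floor, under 75 mm above the tray's underside, tilted under 0.5 rad (all of step 2 and all of step 5 and x of scoop in the frame of tray between -0.11 and 0.09 m and y of scoop in the frame of tray between -0.06 and 0.06 m and z of scoop in the frame of tray below 0.075 m and angle between scoop's own z axis and vertical below 0.5 rad and linear speed of scoop below 0.03 m/s); the robot touches nothing.
It fails at once if the gripper's fingers touch a tomato (contact force between the fingers and tomato_1 above 0.3 N or contact force between the fingers and tomato_2 above 0.3 N or contact force between the fingers and tomato_3 above 0.3 N or contact force between the fingers and tomato_4 above 0.3 N or contact force between the fingers and tomato_5 above 0.3 N or contact force between the fingers and tomato_6 above 0.3 N).
It fails at once if a jar or the garlic is pushed more than 3 cm (distance of any of jam_jar, spice_jar, garlic_front from where it was at the start of the episode above 0.03 m).
Of tomato_1, tomato_2, tomato_3, tomato_4, tomato_5, tomato_6 only 3 to 6 are there at a start; the rules pass over those that are not, and their reading is None.
At some moment in a run one of scoop, tray may be knocked a few centimetres aside while the robot is not near it.
It also fails if it takes over 210 s, if anything falls off the work surface, if the arm or the gripper's body presses on something with over 40 N, if the wrist force passes 120 N, or if a joint passes its speed limit or range.

## Working session

There is one attempt and no reset: what is moved stays moved. The work goes in short steps, Python scripts to look and compute and a tool call to move; the robot and the scene stay as the last step left them, time stands still between calls to the robot, and variables do not carry over. Pictures are saved under pics/ and viewed, about 12 in all and at most 16, crops included, and the job is handed in when it is done.

Besides the shell and the picture viewer there is one more tool, called after "Request:" as a command line: name --pt "numbers of a row" for each row, then --argument value for the rest. play_rows: Moves the arm, as the interface text tells. Its arguments: {"type":"object","properties":{"plan":{"type":"array"},"force":{"type":"number"}},"required":["plan"]}

```bash
mkdir -p pics; ls
cat > h.py <<'E'
import numpy as np, cv2
from cell import arm
from scipy.spatial.transform import Rotation as R
def snap(n,f):
    im=arm.read_camera(n); cv2.imwrite('pics/'+f,im[:,:,::-1]); return im
def cal(n):
    c=arm.get_calibration(n); return np.array(c['camera_matrix']),np.array(c['origin']),np.array(c['rotation'])
def ray(c,u,v,fish=False):
    K,o,r=c
    d=np.array([(u-K[0,2])/K[0,0],(v-K[1,2])/K[1,1],1.])
    if fish:
        t=np.hypot(d[0],d[1]); d=np.array([d[0]/t*np.sin(t),d[1]/t*np.sin(t),np.cos(t)])
    return o,r@d
def at(c,u,v,z,fish=False):
    o,d=ray(c,u,v,fish); return o+d*(z-o[2])/d[2]
def proj(c,p):
    K,o,r=c; q=r.T@(np.array(p)-o); return (K@(q/q[2]))[:2]
E
python3 - <<'E'
from h import *
for n in ('scene','top'):
    im=snap(n,n+'0.png')
    print(n,[x.round(3).tolist() for x in cal(n)])
    cv2.imwrite('pics/'+n+'0b.png',cv2.resize(im[:,:,::-1],(800,600),interpolation=cv2.INTER_CUBIC))
s=arm.observe();print(s['time_s'],s['ee_pos'],s['orientation'],s['opening'],s['force'])
E
```

```text
pics
scene [[[469.506, 0.0, 251.271], [0.0, 469.506, 188.865], [0.0, 0.0, 1.0]], [-0.205, -1.049, 0.791], [0.817, -0.256, 0.152, -0.493]]
top [[[361.186, 0.0, 260.368], [0.0, 361.186, 189.977], [0.0, 0.0, 1.0]], [0.332, 0.025, 1.144], [-0.695, 0.713, -0.067, 0.059]]
0.1 [0.14656832 0.60712127 0.22604464] [ 1.18156795e-01  9.92994714e-01 -6.84942993e-04 -2.44696868e-05] 0.9984675243326976 [0.51996995 0.1282604  0.0939598 ]
```

```bash
sed -i "s/r=cal(n)//; s/np.array(c\['rotation'\])$/RR(c['rotation'])/" h.py
cat >> h.py <<'E'
def RR(q):
    q=np.array(q); return q if q.shape==(3,3) else R.from_quat(q).as_matrix()
E
python3 -c "
from h import *
print(cal('top'))"
```

```text
(array([[361.18554538,   0.        , 260.36805487],
       [  0.        , 361.18554538, 189.97728367],
       [  0.        ,   0.        ,   1.        ]]), array([0.33217639, 0.0245978 , 1.14409732]), array([[-0.02636071, -0.98378242,  0.17741831],
       [-0.99961831,  0.02447344, -0.01281775],
       [ 0.00826784, -0.17768848, -0.98405206]]))
```

View pics/top0b.png

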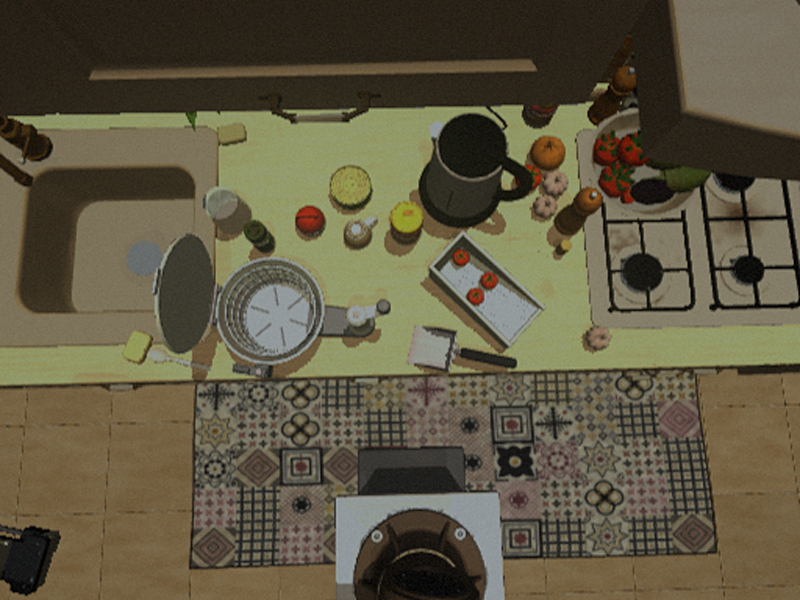

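View pics/scene0b.png

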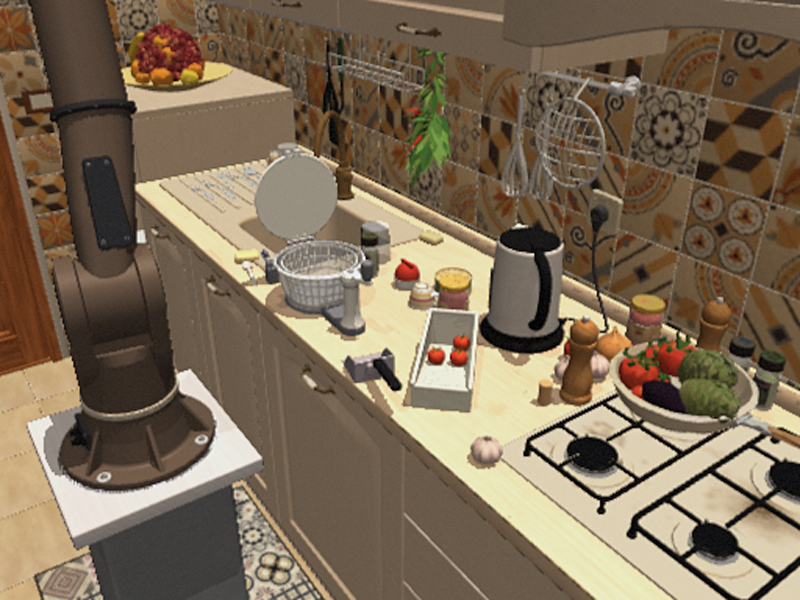

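Run:
```python
from h import *
im=cv2.imread('pics/top0.png')
cv2.imwrite('pics/c1.png',cv2.resize(im[140:250,250:350],None,fx=5.4,fy=5.4,interpolation=cv2.INTER_CUBIC))
cv2.imwrite('pics/c2.png',cv2.resize(im[140:250,95:255],None,fx=5,fy=5,interpolation=cv2.INTER_CUBIC))
```

```text
(no output)
```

View pics/c1.png

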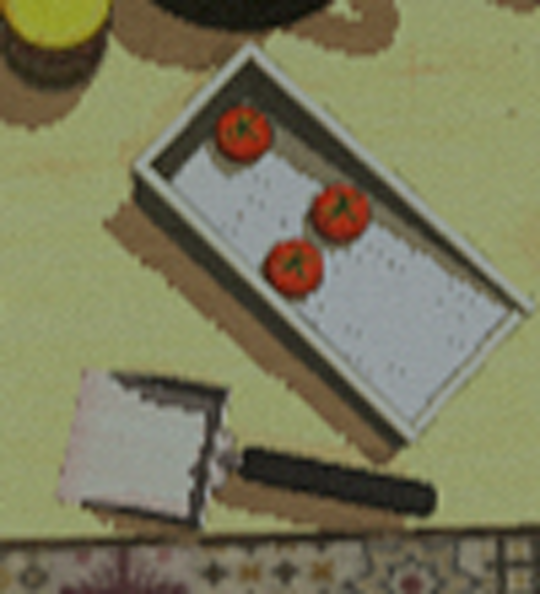

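View pics/c2.png

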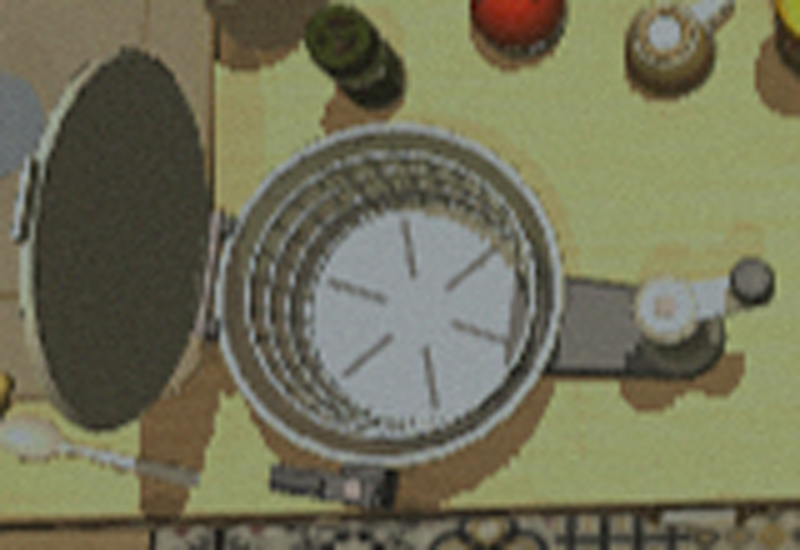

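```bash
cat > fit.py <<'E'
from h import *
from scipy.optimize import least_squares
def fit(c,pts,pix,x0):
    pts=np.array(pts,float);pix=np.array(pix,float)
    def f(p):
        Rz=R.from_euler('z',p[2]).as_matrix()
        w=pts@Rz.T+[p[0],p[1],0]
        return np.array([proj(c,q) for q in w]).ravel()-pix.ravel()
    s=least_squares(f,x0); return s.x,s.fun.reshape(-1,2).round(1)
E
python3 - <<'E'
from fit import *
c=cal('top')
c1=lambda l:[(250+(u)/5.4-.4,140+v/5.4-.4) for u,v in l]
c2=lambda l:[(95+(u)/5-.4,140+v/5-.4) for u,v in l]
p,e=fit(c,[(.110,-.0535,.08),(.110,.0535,.08),(-.106,-.0535,.047),(-.106,.0535,.047)],c1([(252,43),(138,168),(535,308),(408,442)]),[.5,-.1,.9])
print('tray',p,np.degrees(p[2]),e.tolist());T=p
p,e=fit(c,[(.0425,-.04,.001),(.0425,.04,.001),(-.0425,-.04,.046),(-.0425,.04,.046),(-.164,0,.066)],c1([(85,370),(62,500),(228,390),(203,525),(435,492)]),[.4,-.1,1.6])
print('scoop',p,np.degrees(p[2]),e.tolist())
Rt=R.from_euler('z',T[2]).as_matrix()
for u,v in c1([(244,135),(341,213),(294,268)]):
    z=.045
    for _ in range(10):
        w=at(c,u,v,z); t=Rt.T@(w-[T[0],T[1],0]); z=.008+.032*(.1-t[0])/.2+.017
    print('tom',w.round(3),t.round(3))
P=c2([(391,294),(217,294),(565,294),(391,122),(391,465),(352,488),(272,478),(665,305),(752,278)])
for n,(u,v),z in zip('ctr l r t b piv wingend axis knobtop'.split(),P,[.1]*5+[.1255,.13,.15,.176]): print(n,at(c,u,v,z).round(4))
for n,(u,v),z in (('jam',(405/1.5625,215/1.5625),.1),('garlic',(597/1.5625,337/1.5625),.03),('spice',(255/1.5625,232/1.5625),.1)):print(n,at(c,u,v,z).round(3))
E
```

```text
tray [ 0.53998621 -0.14737404  0.78919702] 45.21765829872713 [[1.4, -0.7], [-1.3, 0.9], [-0.3, -0.3], [0.2, 0.1]]
scoop [ 0.43199762 -0.03555522  1.35595056] 77.69024421639394 [[-0.6, -0.3], [-1.1, 0.4], [0.5, -0.7], [0.5, 0.2], [0.6, 0.4]]
tom [ 0.613 -0.102  0.028] [ 0.084 -0.02   0.028]
tom [ 0.562 -0.155  0.039] [ 0.01  -0.021  0.039]
tom [ 0.53  -0.126  0.04 ] [0.009 0.022 0.04 ]
ctr [0.5018 0.2672 0.1   ]
l [0.5043 0.3685 0.1   ]
r [0.4993 0.1658 0.1   ]
t [0.6053 0.2689 0.1   ]
b [0.4024 0.2656 0.1   ]
piv [0.3884 0.2812 0.1255]
wingend [0.3949 0.3246 0.13  ]
axis [0.4837 0.1035 0.15  ]
knobtop [0.4933 0.0541 0.176 ]
jam [0.681 0.01  0.1  ]
garlic [ 0.443 -0.365  0.03 ]
spice [0.654 0.298 0.1  ]
```

Request:
play_rows --pt "0 0 -6 0 -2 3 1" --pt "0 0 -14 2 -8 5 0.8" --pt "0 0 -23 4 -14 6 0.6" --pt "0 0 -32 7 -20 6 0.42" --pt "0 0 -41 10 -26 6 0.42" --pt "0 0 -50 13 -32 6 0.42" --pt "0 0 -59 16 -38 6 0.42" --pt "0 0 -68 18 -44 6 0.42" --pt "0 0 -77 20 -50 5 0.42" --pt "0 0 -84 22 -55 4 0.42" --force 60

```text
time_s: 1.35
ee_pos: [0.3607, 0.0719, 0.2696]
orientation: [0.754, 0.657, 0.001, -0.0]
force: [1.9, 0.2, -0.3]
opening: 0.419
```

Request:
play_rows --pt "0 0 -2 2 -6 0 0.42" --pt "0 0 -4 3 -12 -2 0.42" --pt "0 0 -4.7 4.4 -17 -4 0.42" --pt "0 0 -4.7 4.4 -18.7 -6 0.42" --pt "0 0 -4.7 4.4 -18.7 -6 0.42" --pt "0 0 -4.7 4.4 -18.7 -6 0.42"

```text
time_s: 2.1
ee_pos: [0.4045, -0.1124, 0.2099]
orientation: [0.778, 0.628, 0.0, -0.0]
force: [0.5, 0.6, -0.0]
opening: 0.421
```

Run:
```python
from h import *
s=arm.observe();print(s['time_s'],s['ee_pos'].round(4),R.from_quat(s['orientation']).as_matrix().round(3).tolist(),s['q'].round(2),s['force'])
c=cal('wrist');im=snap('wrist','w1.png')
cv2.imwrite('pics/w1b.png',cv2.resize(im[:,:,::-1],(800,600)))
print(c)
```

```text
2.1 [ 0.4045 -0.1124  0.2099] [[0.212, 0.977, -0.0], [0.977, -0.212, 0.0], [0.0, -0.0, -1.0]] [-0.67  0.13  0.93  2.11 -0.12  0.96  0.11] [ 0.53863317  0.56050893 -0.02820523]
(array([[297.31863964,   0.        , 257.42872954],
       [  0.        , 297.31863964, 194.70811938],
       [  0.        ,   0.        ,   1.        ]]), array([ 0.42085311, -0.03976165,  0.36639514]), array([[ 9.77409923e-01, -2.03299966e-01, -5.77837850e-02],
       [-2.11352060e-01, -9.40668215e-01, -2.65468672e-01],
       [-3.85597899e-04,  2.71684436e-01, -9.62386314e-01]]))
```

View pics/w1b.png

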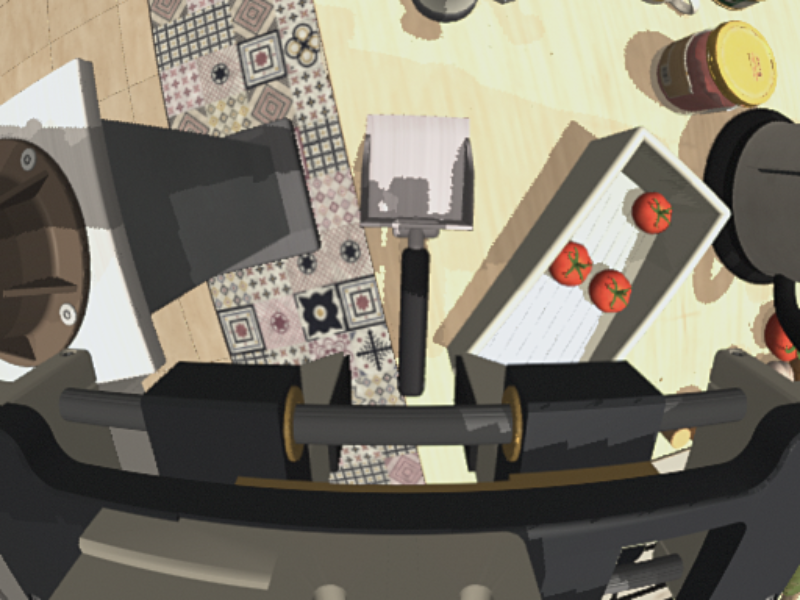

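```bash
cat >> h.py <<'E'
def fproj(c,p):
    K,o,r=c; q=r.T@(np.array(p)-o); t=np.arctan2(np.hypot(q[0],q[1]),q[2]); s=t/np.hypot(q[0],q[1])
    return np.array([K[0,2]+K[0,0]*q[0]*s,K[1,2]+K[1,1]*q[1]*s])
def solve(c,pts,pix,x0,pf=fproj):
    from scipy.optimize import least_squares
    pts=np.array(pts,float);pix=np.array(pix,float)
    def f(p):
        w=pts@R.from_euler('z',p[2]).as_matrix().T+[p[0],p[1],0]
        return np.array([pf(c,q) for q in w]).ravel()-pix.ravel()
    s=least_squares(f,x0); return s.x.round(4),np.degrees(s.x[2]).round(2),s.fun.reshape(-1,2).round(1).tolist()
E
python3 - <<'E'
from h import *
c=cal('wrist'); k=1/1.5625
S=lambda l:[(a*k,b*k) for a,b in l]
print(solve(c,[(.0425,.04,.001),(.0425,-.04,.001),(-.0425,.04,.045),(-.0425,-.04,.045),(-.164,0,.067)],S([(370,115),(467,118),(360,226),(474,228),(410,394)]),[.43,-.03,1.36]))
T=solve(c,[(.110,.0495,.08),(.110,-.0495,.08),(0.09,-.0435,.0096),(-.04,.052,.06)],S([(641,128),(731,214),(690,229),(516,270)]),[.54,-.147,.79]);print(T)
p=T[0]; Rt=R.from_euler('z',p[2]).as_matrix()
for u,v in S([(653,213),(571,264),(610,291)]):
    z=.04
    for _ in range(10):
        w=at(c,u,v,z,True); t=Rt.T@(w-[p[0],p[1],0]); z=.008+.032*(.1-t[0])/.2+.017
    print(w.round(3),t.round(3))
E
```

```text
(array([ 0.4339, -0.0343,  1.3267]), np.float64(76.01), [[-1.9, -2.0], [2.0, -1.3], [-0.5, -0.7], [-0.1, 0.6], [0.5, 3.6]])
(array([ 0.545 , -0.1376,  0.6936]), np.float64(39.74), [[9.9, -4.8], [3.4, 2.2], [-12.4, -5.3], [-2.0, 6.4]])
[ 0.613 -0.101  0.029] [ 0.076 -0.015  0.029]
[ 0.531 -0.125  0.041] [-0.003  0.018  0.041]
[ 0.562 -0.153  0.041] [ 0.003 -0.022  0.041]
```

Request:
play_rows --pt "0 0 -0.7 0.6 -1.6 -4 0.42" --pt "0 0 -0.7 0.6 -1.6 -9 0.42" --pt "0 0 -0.7 0.6 -1.6 -14 0.42" --pt "0 0 -0.7 0.6 -1.6 -17 0.42" --pt "0 0 -0.7 0.6 -1.6 -17.6 0.42" --pt "0 0 -0.7 0.6 -1.6 -17.6 0.0" --pt "0 0 -0.7 0.6 -1.6 -17.6 0.0" --pt "0 0 -0.7 0.6 -1.6 -17.6 0.0" --pt "0 0 -0.7 0.6 -1.6 -17.6 0.0" --force 60

```text
time_s: 3.28
ee_pos: [0.4114, -0.1293, 0.0343]
orientation: [0.782, 0.623, 0.001, 0.001]
force: [1.4, -1.0, 5.4]
opening: 0.213
```

Request:
play_rows --pt "0 0 0 0 0 4 0.0" --pt "0 0 0 0 0 9 0.0" --pt "0 0 -6 0 -3 12 0.0" --pt "0 0 -14 0 -7 13 0" --pt "0 0 -22 0.5 -11 13 0" --pt "0 0 -30 1 -14 13 0" --pt "0 0 -32 1 -14 13 0" --pt "0 0 -32 1 -14 13 0"

```text
time_s: 4.28
ee_pos: [0.4199, -0.2683, 0.1632]
orientation: [0.924, 0.383, -0.0, -0.001]
force: [0.0, 0.8, -0.3]
opening: 0.215
```

Run:
```python
from h import *
s=arm.observe();print(s['time_s'],s['ee_pos'].round(4),R.from_quat(s['orientation']).as_matrix().round(3).tolist(),s['q'].round(2),s['force'])
c=cal('wrist');im=snap('wrist','w2.png');np.save('w2c.npy',np.array(c,dtype=object),allow_pickle=True)
cv2.imwrite('pics/w2b.png',cv2.resize(im[:300,60:460,::-1],(800,600)))
```

```text
4.275 [ 0.4199 -0.2683  0.1632] [[0.706, 0.708, -0.001], [0.708, -0.706, 0.001], [-0.0, -0.001, -1.0]] [-0.29  0.44  1.04  2.01 -0.47  0.95  0.2 ] [ 0.02345444  0.84601235 -0.32049327]Traceback (most recent call last):
  File "<stdin>", line 3, in <module>
ValueError: could not broadcast input array from shape (3,3) into shape (3,)
```

Run:
```python
from h import *
im=cv2.imread('pics/w2.png')
cv2.imwrite('pics/w2b.png',cv2.resize(im[:300,60:460],(800,600)))
```

```text
(no output)
```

View pics/w2b.png

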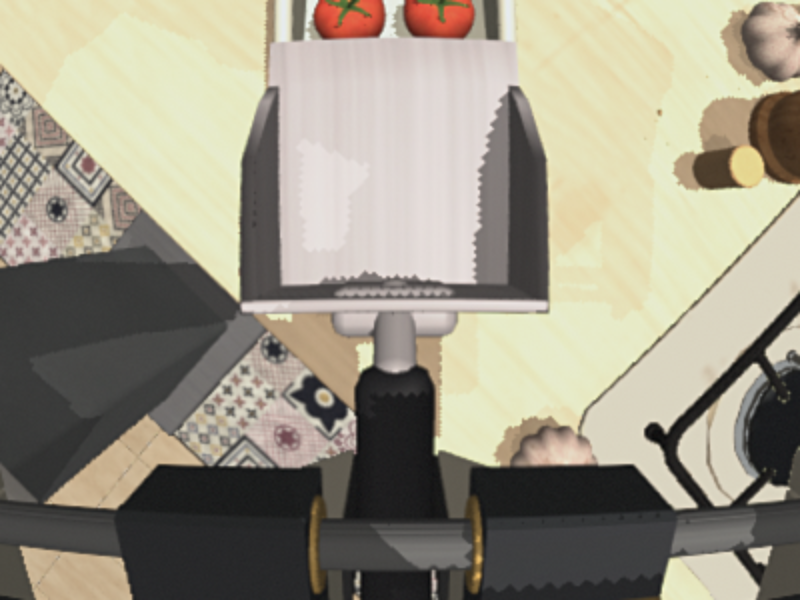

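Run:
```python
from h import *
c=cal('top')
c1=lambda l:[(250+(u)/5.4-.4,140+v/5.4-.4) for u,v in l]
for w in (.0535,.0495):
  T=solve(c,[(.110,-w,.08),(.110,w,.08),(-.108,-.0535,.047),(-.108,.0535,.047)],c1([(252,43),(138,168),(535,308),(408,442)]),[.5,-.1,.9],proj);print(T)
p=T[0];Rt=R.from_euler('z',p[2]).as_matrix()
c=cal('wrist')
for u,v,z in ((277,5,.06),(515,5,.06),(349,12,.04),(439,12,.04)):
    w=at(c,u/2+60,v/2,z,True); print('tray',(Rt.T@(w-[p[0],p[1],0])).round(4))
s=arm.observe();Rw=R.from_quat(s['orientation']).as_matrix()
for n,q in (('fl',(.1395,.04,.034)),('fr',(.1395,-.04,.034)),('bl',(.0545,.04,-.010)),('br',(.0545,-.04,-.01))):
    print(n,((fproj(c,s['ee_pos']+Rw@np.array(q))-[60,0])*2).round(0))
```

```text
(array([ 0.5407, -0.1467,  0.7891]), np.float64(45.21), [[1.2, -1.0], [-1.5, 0.6], [-0.1, -0.1], [0.5, 0.4]])
(array([ 0.5407, -0.1466,  0.7891]), np.float64(45.21), [[0.3, -0.0], [-0.6, -0.3], [-0.1, -0.1], [0.5, 0.4]])
tray [0.007  0.0526 0.06  ]
tray [ 0.007  -0.0528  0.06  ]
tray [0.009 0.022 0.04 ]
tray [ 0.0089 -0.0203  0.04  ]
fl [519.  35.]
fr [271.  35.]
bl [553. 309.]
br [238. 309.]
```

```bash
cat > tp.py <<'E'
from h import *
import sys
TR=np.array([.5407,-.1466]);TY=np.radians(45.2)
def pose(fx,dz,ph,fy=0):
    "front edge tray x, height over floor line, nose-down pitch deg -> world TCP, rot"
    P=R.from_euler('y',ph,degrees=True)
    F=np.array([fx,fy,.008+.16*(.1-fx)+dz])
    t=F+P.apply([-.1395,0,.034])
    Z=R.from_euler('z',TY)
    return Z.apply(t)+[TR[0],TR[1],0], Z*P*R.from_euler('x',np.pi)
def rows(pl,p0=None,r0=None):
    s=arm.observe()
    p0=s['ee_pos'] if p0 is None else p0; r0=R.from_quat(s['orientation']) if r0 is None else r0
    for a in pl:
        p,r=pose(*a); print(a,((r*r0.inv()).as_rotvec(degrees=True)).round(1).tolist(),((p-p0)*100).round(2).tolist())
E
python3 - <<'E'
from tp import *
rows([(-.03,.05,9.1),(-.03,.02,9.1),(-.03,.004,9.1),(-.03,.001,9.1)])
E
```

```text
(-0.03, 0.05, 9.1) [-6.5, 6.4, 0.0] [0.62, 0.61, -2.88]
(-0.03, 0.02, 9.1) [-6.5, 6.4, 0.0] [0.62, 0.61, -5.88]
(-0.03, 0.004, 9.1) [-6.5, 6.4, 0.0] [0.62, 0.61, -7.48]
(-0.03, 0.001, 9.1) [-6.5, 6.4, 0.0] [0.62, 0.61, -7.78]
```

Run:
```python
from tp import *
rows([(-.01,.05,9.1),(-.01,.02,9.1),(-.01,.004,9.1),(-.01,.001,9.1)])
```

```text
(-0.01, 0.05, 9.1) [-6.5, 6.4, 0.0] [2.03, 2.03, -3.2]
(-0.01, 0.02, 9.1) [-6.5, 6.4, 0.0] [2.03, 2.03, -6.2]
(-0.01, 0.004, 9.1) [-6.5, 6.4, 0.0] [2.03, 2.03, -7.8]
(-0.01, 0.001, 9.1) [-6.5, 6.4, 0.0] [2.03, 2.03, -8.1]
```

Request:
play_rows --pt "-3 3 0 1 1 -1.5 0" --pt "-6.5 6.4 0 2 2 -3.2 0" --pt "-6.5 6.4 0 2 2 -5 0" --pt "-6.5 6.4 0 2 2 -6.5 0" --pt "-6.5 6.4 0 2 2 -7.4 0" --pt "-6.5 6.4 0 2 2 -7.8 0" --pt "-6.5 6.4 0 2 2 -8.1 0" --pt "-6.5 6.4 0 2 2 -8.1 0"

```text
time_s: 5.32
ee_pos: [0.4404, -0.2494, 0.0827]
orientation: [0.921, 0.381, -0.073, 0.031]
force: [0.4, -0.1, -1.2]
opening: 0.216
```

Run:
```python
from tp import *
s=arm.observe();print(s['force'].round(1))
c=cal('wrist');im=snap('wrist','w3.png')
cv2.imwrite('pics/w3b.png',cv2.resize(im[:300,60:460,::-1],(800,600)))
```

```text
[ 0.4 -0.1 -1.2]
```

View pics/w3b.png

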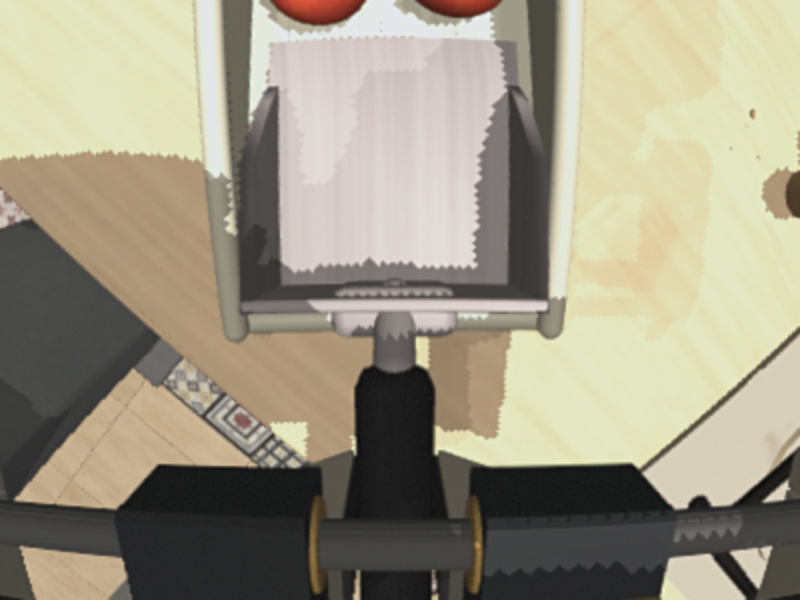

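Request:
play_rows --pt "0 0 0 0 0 -0.2 0" --pt "0 0 0 0 0 -0.4 0" --pt "0 0 0 0 0 -0.4 0"

```text
time_s: 5.75
ee_pos: [0.4411, -0.2502, 0.0796]
orientation: [0.921, 0.381, -0.073, 0.032]
force: [-2.5, 0.2, 12.7]
opening: 0.212
```

Run:
```python
from tp import *
s=arm.observe();print(s['force'].round(1),s['ee_pos'],R.from_quat(s['orientation']).as_euler('xyz',degrees=True))
p,r=pose(-.01,0.0,9.1);print(p)
rows([(f,-.002,9.1) for f in (-.01,.03,.06,.095)])
```

```text
[-2.5  0.2 12.7] [ 0.44113115 -0.25016637  0.07964161] [179.81018138   9.08346474  44.98306727]
[ 0.44038345 -0.24761935  0.08123512]
(-0.01, -0.002, 9.1) [0.1, 0.1, 0.2] [-0.07, 0.25, -0.04]
(0.03, -0.002, 9.1) [0.1, 0.1, 0.2] [2.74, 3.09, -0.68]
(0.06, -0.002, 9.1) [0.1, 0.1, 0.2] [4.86, 5.22, -1.16]
(0.095, -0.002, 9.1) [0.1, 0.1, 0.2] [7.32, 7.71, -1.72]
```

Request:
play_rows --pt "0 0 0 -0.05 0.05 0.12 0" --pt "0 0 0 0.79 0.9 -0.07 0" --pt "0 0 0 1.64 1.75 -0.26 0" --pt "0 0 0 2.48 2.6 -0.46 0" --pt "0 0 0 3.33 3.46 -0.65 0" --pt "0 0 0 4.17 4.31 -0.84 0" --pt "0 0 0 5.02 5.16 -1.03 0" --pt "0 0 0 5.86 6.01 -1.22 0" --pt "0 0 0 6.71 6.86 -1.42 0" --pt "0 0 0 7.13 7.29 -1.51 0"

```text
time_s: 7.0
ee_pos: [0.513, -0.1758, 0.0638]
orientation: [0.921, 0.382, -0.073, 0.032]
force: [-1.2, -0.1, 8.4]
opening: 0.209
```

Run:
```python
from tp import *
s=arm.observe();print(s['force'].round(1),s['ee_pos'],s['time_s'],R.from_quat(s['orientation']).as_euler('xyz',degrees=True))
rows([(f,0,9.1) for f in (.095,)])
c=cal('wrist');im=snap('wrist','w4.png')
cv2.imwrite('pics/w4b.png',cv2.resize(im[:300,60:460,::-1],(800,600)))
im=snap('top','t4.png')
```

```text
[-1.2 -0.1  8.4] [ 0.51298977 -0.17580741  0.06375556] 7.0 [179.86580561   9.11505928  45.07071398]
(0.095, 0, 9.1) [0.1, 0.1, 0.1] [0.14, 0.27, 0.07]
```

View pics/w4b.png

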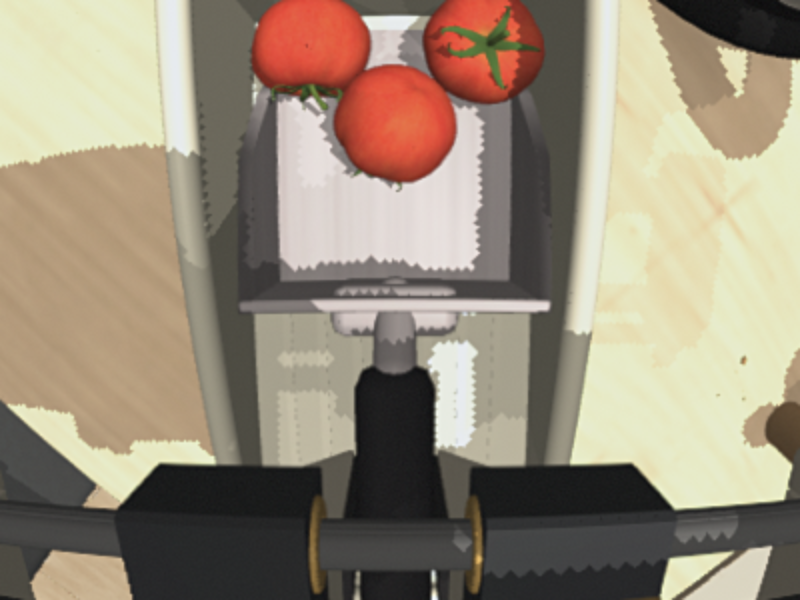

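Run:
```python
from tp import *
s=arm.observe()
rows([(.097,0,9.1)]+[(.097+.09*h,h,f) for h,f in ((.005,6),(.012,3),(.020,0),(.026,-4),(.034,-8),(.044,-12),(.056,-16),(.068,-20))])
print(s['q'].round(2))
```

```text
(0.097, 0, 9.1) [0.1, 0.1, 0.1] [0.24, 0.36, 0.05]
(0.09745000000000001, 0.005, 6) [2.3, -2.1, 0.1] [0.07, 0.19, -0.18]
(0.09808, 0.012, 3) [4.4, -4.2, 0.1] [-0.05, 0.07, -0.2]
(0.0988, 0.02, 0) [6.5, -6.3, 0.1] [-0.14, -0.02, -0.14]
(0.09934, 0.026, -4) [9.4, -9.1, 0.1] [-0.24, -0.12, -0.53]
(0.10006000000000001, 0.034, -8) [12.2, -11.9, 0.1] [-0.29, -0.17, -0.74]
(0.10096000000000001, 0.044, -12) [15.0, -14.8, 0.1] [-0.27, -0.15, -0.75]
(0.10204, 0.056, -16) [17.9, -17.6, 0.1] [-0.19, -0.07, -0.57]
(0.10312, 0.068, -20) [20.7, -20.4, 0.1] [-0.06, 0.06, -0.39]
[-0.47  0.72  0.94  1.94 -0.56  0.88 -0.04]
```

Request:
play_rows --pt "0 0 0 0.2 0.3 0.1 0" --pt "0 0 0 0.25 0.35 0.1 0" --pt "2.2 -2.2 0 0.1 0.2 0 0" --pt "4.3 -4.3 0 0 0.1 0.05 0" --pt "6.4 -6.4 0 -0.1 0 0.1 0" --pt "9.3 -9.2 0 -0.2 -0.1 -0.2 0" --pt "12.1 -12 0 -0.27 -0.17 -0.4 0" --pt "14.9 -14.9 0 -0.27 -0.17 -0.5 0" --pt "17.8 -17.7 0 -0.2 -0.1 -0.4 0" --pt "20.6 -20.5 0 -0.1 0 -0.2 0"

```text
time_s: 8.35
ee_pos: [0.5103, -0.176, 0.0612]
orientation: [0.91, 0.377, 0.161, -0.067]
force: [-0.4, 0.1, -1.3]
opening: 0.215
```

Run:
```python
from tp import *
s=arm.observe();print(s['force'].round(1),s['ee_pos'],s['time_s'],s['q'].round(2),R.from_quat(s['orientation']).as_euler('xyz',degrees=True))
im=snap('wrist','w5.png')
cv2.imwrite('pics/w5b.png',cv2.resize(im[:300,60:460,::-1],(800,600)))
```

```text
[-0.4  0.1 -1.3] [ 0.51033478 -0.17598735  0.06124564] 8.35 [ 0.04  0.54  0.58  2.11 -1.01  0.76  0.57] [-179.96682035  -20.04965949   44.99878956]
```

View pics/w5b.png

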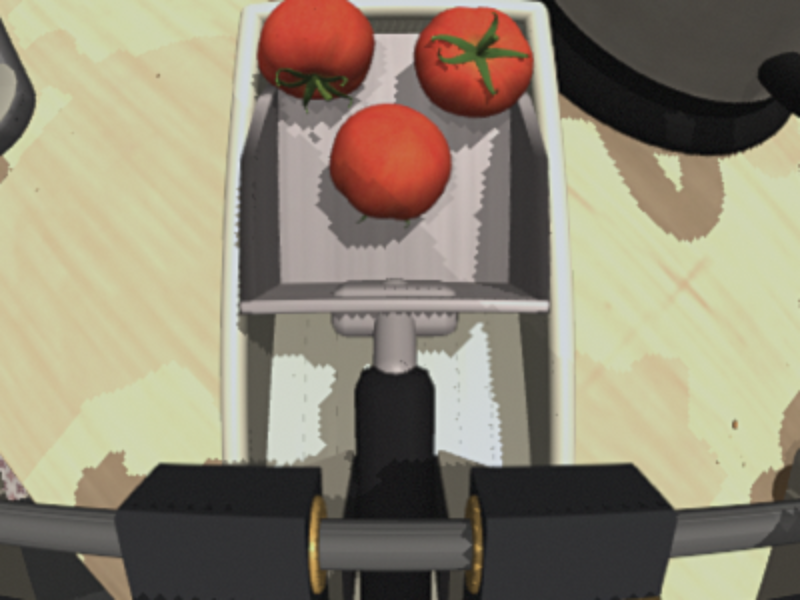

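Request:
play_rows --pt "1.5 -1.5 0 0 0 -0.4 0" --pt "3 -3 0 0 0 -0.8 0" --pt "3 -3 0 0 0 -0.8 0" --pt "3 -3 0 0 0 -0.8 0" --pt "3 -3 0 0 0 -0.8 0"

```text
time_s: 9.02
ee_pos: [0.5108, -0.1762, 0.0535]
orientation: [0.903, 0.375, 0.193, -0.08]
force: [-0.6, -2.5, 2.1]
opening: 0.208
```

```bash
cat > tom.py <<'E'
from h import *
def toms(name='wrist',f='x.png',amin=60):
    im=snap(name,f); hsv=cv2.cvtColor(im,cv2.COLOR_RGB2HSV)
    m=(((hsv[:,:,0]<8)|(hsv[:,:,0]>174))&(hsv[:,:,1]>150)&(hsv[:,:,2]>60)).astype('uint8')
    n,l,st,ce=cv2.connectedComponentsWithStats(m)
    return [(ce[i].round(1).tolist(),int(st[i,4]),st[i,:4].tolist()) for i in range(1,n) if st[i,4]>amin]
E
python3 - <<'E'
from tom import *
for t in toms('wrist','w6.png'): print('crop2x', ((np.array(t[0])-[60,0])*2).tolist(),t)
E
```

```text
crop2x [392.20000000000005, 181.6] ([256.1, 90.8], 6505, [206, 43, 114, 100])
crop2x [865.4, 189.2] ([492.7, 94.6], 1169, [475, 67, 37, 50])
crop2x [881.0, 144.4] ([500.5, 72.2], 85, [494, 67, 14, 14])
```

Request:
play_rows --pt "0 0 0 0 0 1.5 0" --pt "0 0 0 0 0 4 0" --pt "0 0 0 0 0 7 0" --pt "0 0 0 0 0 10.5 0" --pt "0 0 0 0 0 14 0" --pt "0 0 0 0 0 17.5 0" --pt "0 0 0 0 0 20 0" --pt "0 0 0 0 0 22 0" --pt "0 0 0 0 0 22 0"

```text
time_s: 10.2
ee_pos: [0.5113, -0.1757, 0.2745]
orientation: [0.903, 0.375, 0.194, -0.08]
force: [-0.5, 0.5, -2.1]
opening: 0.209
```

Run:
```python
from tom import *
for t in toms('wrist','w7.png'): print('crop2x', ((np.array(t[0])-[60,0])*2).tolist(),t)
s=arm.observe();print(s['ee_pos'],s['q'].round(2),s['force'].round(2))
p0=s['ee_pos'];r0=R.from_quat(s['orientation'])
for yaw,F,ph in ((45,(.478,.243,.16),-23),(45,(.478,.243,.14),-5),(45,(.478,.243,.12),10),(45,(.478,.243,.112),25),(45,(.478,.243,.105),38)):
    Q=R.from_euler('z',yaw,degrees=True)*R.from_euler('y',ph,degrees=True)
    p=np.array(F)+Q.apply([-.1395,0,.034]); r=Q*R.from_euler('x',np.pi)
    print(ph,p.round(3),((r*r0.inv()).as_rotvec(degrees=True)).round(1),((p-p0)*100).round(1))
```

```text
crop2x [248.8, 27.2] ([184.4, 13.6], 618, [171, 0, 29, 27])
crop2x [390.8, 181.2] ([255.4, 90.6], 6534, [205, 44, 115, 99])
crop2x [691.8, 314.8] ([405.9, 157.4], 323, [393, 148, 30, 19])
crop2x [867.0, 419.0] ([493.5, 209.5], 1192, [469, 179, 43, 62])
[ 0.51082491 -0.17550342  0.27336022] [-0.09  0.23  0.73  1.91 -0.65  1.09  0.16] [-0.1   0.8  -2.21]
-23 [0.378 0.143 0.137] [-0.8  0.9 -0.1] [-13.3  31.8 -13.7]
-5 [0.378 0.143 0.162] [-13.6  13.6  -0.1] [-13.3  31.8 -11.2]
10 [0.385 0.15  0.178] [-24.2  24.2  -0.1] [-12.6  32.6  -9.6]
25 [0.399 0.164 0.202] [-34.8  34.8  -0.1] [-11.2  33.9  -7.2]
38 [0.415 0.18  0.218] [-44.   44.   -0.1] [-9.6 35.6 -5.6]
```

Request:
play_rows --pt "0 0 0 -0.5 1.5 0 0" --pt "0 0 0 -2 5 0 0" --pt "0 0 0 -4 9.5 0 0" --pt "0 0 0 -5.5 14 0 0" --pt "0 0 0 -7 18.5 0 0" --pt "0 0 0 -8.5 23 0 0" --pt "0 0 0 -10 27 0 0" --pt "0 0 0 -11.5 30 0 0" --pt "0 0 0 -12.6 32.2 0 0" --pt "0 0 0 -12.6 32.6 0 0"

```text
time_s: 11.5
ee_pos: [0.3824, 0.151, 0.2722]
orientation: [0.903, 0.376, 0.192, -0.08]
force: [0.6, -0.5, -2.2]
opening: 0.211
```

Run:
```python
from tom import *
for t in toms('wrist','w8.png'): print('crop2x', ((np.array(t[0])-[60,0])*2).tolist(),t)
s=arm.observe();print(s['ee_pos'],s['q'].round(2),s['force'].round(2),R.from_quat(s['orientation']).as_euler('xyz',degrees=True))
im=cv2.imread('pics/w8.png')
cv2.imwrite('pics/w8b.png',cv2.resize(im[:300,60:460],(800,600)))
```

```text
crop2x [387.6, 181.8] ([253.8, 90.9], 6563, [205, 44, 113, 99])
crop2x [618.4, 154.2] ([369.2, 77.1], 786, [353, 60, 33, 34])
[0.38331821 0.15064439 0.27257605] [-0.52 -0.19  0.14  2.27 -0.22  0.69 -1.01] [ 0.33  0.57 -1.46] [-179.98479141  -24.11114862   45.16161817]
```

View pics/w8b.png

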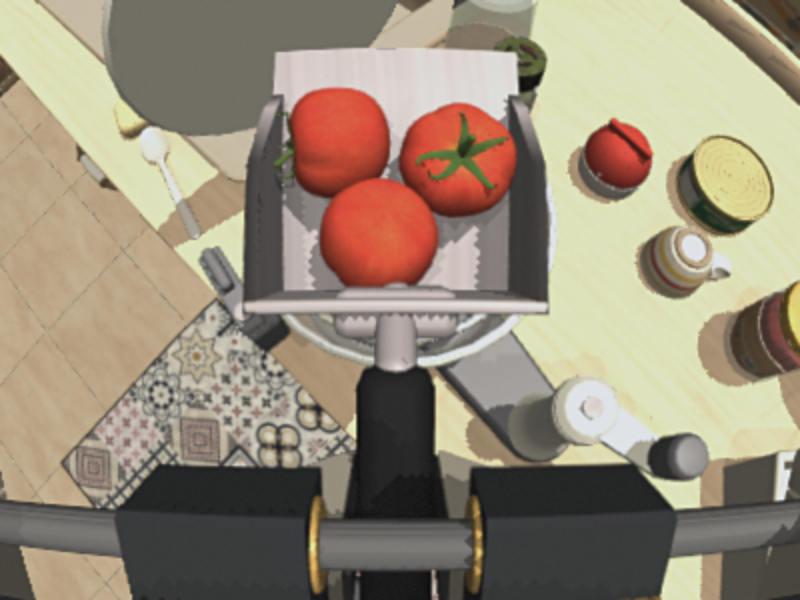

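Request:
play_rows --pt "-7.1 7.1 0 0 0 -2.5 0" --pt "-13.4 13.4 0 -0.4 -0.6 -5 0" --pt "-19.1 19.1 0 -0.2 -0.4 -7.5 0" --pt "-24.7 24.7 0 0.2 0 -8.5 0" --pt "-30.4 30.4 0 0.9 0.7 -8 0" --pt "-35.4 35.4 0 1.7 1.4 -7 0" --pt "-39.6 39.6 0 2.4 2.1 -6.3 0" --pt "-43.8 43.8 0 3.2 2.9 -5.4 0" --pt "-43.8 43.8 0 3.2 2.9 -5.4 0" --pt "-43.8 43.8 0 3.2 2.9 -5.4 0"

```text
time_s: 12.8
ee_pos: [0.4167, 0.178, 0.219]
orientation: [0.874, 0.362, -0.299, 0.124]
force: [-0.4, 0.3, -1.2]
opening: 0.216
```

Run:
```python
from tom import *
for t in toms('wrist','w9.png'): print('crop2x', ((np.array(t[0])-[60,0])*2).tolist(),t)
s=arm.observe();print(s['ee_pos'],s['q'].round(2),s['force'].round(2),R.from_quat(s['orientation']).as_euler('xyz',degrees=True))
im=snap('top','t9.png');
for t in toms('top','t9.png',8): print(t)
```

```text
[0.41658365 0.17785043 0.21948067] [-0.65  0.58  0.06  1.56  0.09  1.66 -1.39] [ 0.46 -0.08 -0.93] [179.98849773  37.69685245  44.95076843]
([342.2, 68.4], 9, [340, 67, 5, 4])
([349.8, 70.4], 11, [347, 70, 7, 2])
([402.6, 97.1], 177, [394, 86, 21, 20])
([386.4, 99.9], 119, [380, 89, 15, 24])
([343.5, 115.5], 21, [341, 112, 5, 9])
([394.7, 121.3], 145, [384, 114, 22, 16])
([197.6, 139.3], 196, [189, 132, 18, 16])
([171.3, 185.3], 62, [167, 181, 10, 10])
```

Request:
play_rows --pt "5 -5 0 -0.5 -0.5 3 0" --pt "10 -10 0 -1 -1 6 0" --pt "15 -15 0 -1.5 -3 8 0" --pt "20.5 -20.5 0 -1 -8 9 0" --pt "20.5 -20.5 0 0 -14 9 0" --pt "20.5 -20.5 0 1 -20 8 0" --pt "20.5 -20.5 0 2 -26 6 0" --pt "20.5 -20.5 0 2 -32 4 0" --pt "20.5 -20.5 0 2 -38 2 0" --pt "20.5 -20.5 0 2 -42 -1 0"

```text
time_s: 14.2
ee_pos: [0.436, -0.2444, 0.2101]
orientation: [0.922, 0.38, -0.069, 0.03]
force: [0.2, 0.9, -0.8]
opening: 0.21
```

Run:
```python
from tom import *
s=arm.observe();print(s['ee_pos'],s['q'].round(2),s['force'].round(2),R.from_quat(s['orientation']).as_euler('xyz',degrees=True))
im=snap('top','t10.png')
a=cv2.resize(im[140:250,95:255,::-1],(800,550),interpolation=cv2.INTER_CUBIC)
cv2.imwrite('pics/t10b.png',a)
```

```text
[ 0.43603855 -0.24437909  0.21011403] [ 0.01  0.28  0.37  1.89  0.04  1.05 -0.44] [ 0.17  0.91 -0.78] [179.81480845   8.66074378  44.84871668]
```

View pics/t10b.png

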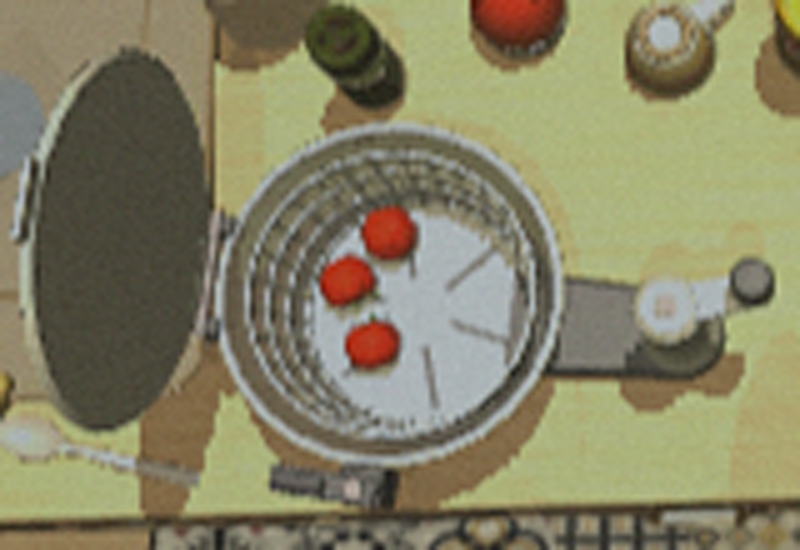

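Run:
```python
from tom import *
im=snap('wrist','w11.png')
im2=snap('top','t11.png')
a=cv2.resize(im[:240,100:420,::-1],(640,480)); b=cv2.resize(im2[150:250,270:330,::-1],(160*2,533))[:480]
cv2.imwrite('pics/w11b.png',cv2.resize(im[:300,60:460,::-1],(800,600)))
print(toms('wrist','w12.png'))
```

```text
[]
```

View pics/w11b.png

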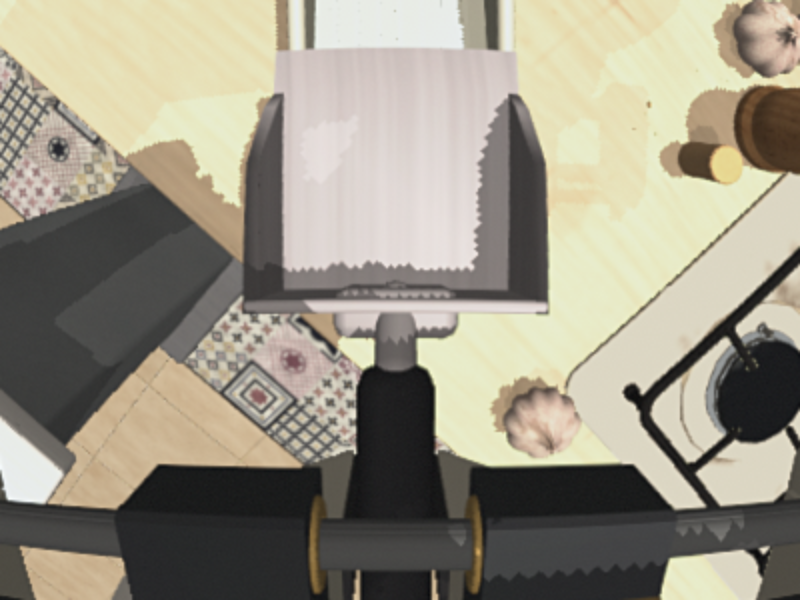

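Run:
```python
from tp import *
c=cal('wrist');Rt=R.from_euler('z',TY).as_matrix()
for u,v in ((288,2),(290,46),(514,2),(511,46)):
    print('tray',(Rt.T@(at(c,u/2+60,v/2,.062,True)-[*TR,0])).round(4))
a=cv2.imread('pics/top0.png').astype(int);b=cv2.imread('pics/t11.png').astype(int)
d=np.abs(a-b).sum(2)[140:250,250:350]; 
# corner template match
A=cv2.imread('pics/top0.png',0);B=cv2.imread('pics/t11.png',0)
for (x,y) in ((288,144),(270,165)):
    r=cv2.matchTemplate(B[y-25:y+35,x-25:x+35],A[y-8:y+10,x-8:x+10],cv2.TM_CCOEFF_NORMED);print(cv2.minMaxLoc(r)[1::2])
rows([(.02,.04,9.1),(.06,.06,9.1),(.06,.02,9.1),(.06,.003,9.1),(.06,0.0,9.1)])
```

```text
tray [0.0244 0.0574 0.062 ]
tray [0.0018 0.0566 0.062 ]
tray [ 0.0243 -0.0493  0.062 ]
tray [ 0.0016 -0.0478  0.062 ]
(0.9959895014762878, (17, 17))
(0.989884078502655, (17, 17))
(0.02, 0.04, 9.1) [-0.3, 0.2, 0.3] [2.6, 1.55, -9.3]
(0.06, 0.06, 9.1) [-0.3, 0.2, 0.3] [5.42, 4.39, -7.94]
(0.06, 0.02, 9.1) [-0.3, 0.2, 0.3] [5.42, 4.39, -11.94]
(0.06, 0.003, 9.1) [-0.3, 0.2, 0.3] [5.42, 4.39, -13.64]
(0.06, 0.0, 9.1) [-0.3, 0.2, 0.3] [5.42, 4.39, -13.94]
```

Request:
play_rows --pt "0 0 0 2 1.2 -2 0" --pt "0 0 0 5.2 4.6 -5 0" --pt "0 0 0 5.2 4.6 -8 0" --pt "0 0 0 5.2 4.6 -10.5 0" --pt "0 0 0 5.2 4.6 -12 0" --pt "0 0 0 5.2 4.6 -13 0" --pt "0 0 0 5.2 4.6 -13.5 0" --pt "0 0 0 5.2 4.6 -13.5 0"

```text
time_s: 15.4
ee_pos: [0.489, -0.1953, 0.0748]
orientation: [0.921, 0.382, -0.07, 0.029]
force: [-0.7, -0.2, -0.8]
opening: 0.212
```

Request:
play_rows --pt "0 0 0 0 0 -0.25 0" --pt "0 0 0 0 0 -0.45 0" --pt "0 0 0 0 0 -0.45 0"

```text
time_s: 15.78
ee_pos: [0.4894, -0.1955, 0.0704]
orientation: [0.921, 0.382, -0.07, 0.03]
force: [-0.4, -0.2, 4.7]
opening: 0.213
```

Request:
play_rows --pt "0 0 0 0 0 0.1 0.2" --pt "0 0 0 0 0 0.1 0.36" --pt "0 0 0 0 0 0.1 0.4" --pt "0 0 0 0 0 0.1 0.4" --pt "0 0 0 0 0 2 0.4" --pt "0 0 0 0 0 6 0.4" --pt "0 0 0 0 0 11 0.4" --pt "0 0 0 0 0 17 0.4" --pt "3 -3 0 0 0 22 0.4" --pt "6.5 -6.5 0 0 0 26 0.4"

```text
time_s: 17.02
ee_pos: [0.4891, -0.1949, 0.3322]
orientation: [0.924, 0.383, 0.005, -0.001]
force: [2.0, -0.8, -0.4]
opening: 0.4
```

Run:
```python
from tp import *
s=arm.observe();print(s['time_s'],s['ee_pos'],s['q'].round(2),R.from_quat(s['orientation']).as_euler('xyz',degrees=True))
im=snap('wrist','w13.png')
cv2.imwrite('pics/w13b.png',cv2.resize(im[:,:,::-1],(640,480)))
```

```text
17.025 [ 0.48913279 -0.1949484   0.33215953] [-0.01  0.19  0.35  1.67 -0.08  1.29 -0.42] [179.91777992  -0.6131354   45.09709636]
```

View pics/w13b.png

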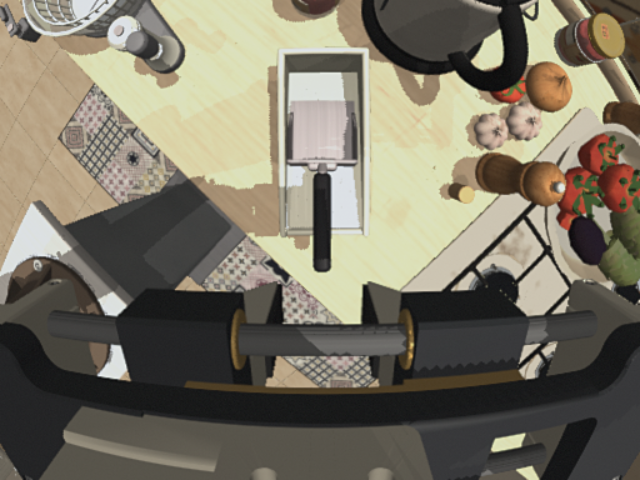

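Request:
play_rows --pt "0 0 4 0 3 2 0" --pt "0 0 8 0 8.5 4 0" --pt "0 0 12 0 14 5 0" --pt "0 0 16 0.5 20 5 0" --pt "0 0 20 1 26 5 0" --pt "0 0 24 1.5 32 5 0" --pt "0 0 28 2 38 5 0" --pt "0 0 32 2.5 44 5 0" --pt "0 0 36 3 50 5 0" --pt "0 0 38.5 3.5 56 5 0" --force 20

```text
time_s: 18.32
ee_pos: [0.5237, 0.3663, 0.3795]
orientation: [0.746, 0.666, 0.002, -0.002]
force: [1.3, 0.1, -0.2]
opening: 0.006
```

Request:
play_rows --pt "0 0 0 0 5 0 0" --pt "0 0 0 0 10.5 0 0" --pt "0 0 0 0 11.5 0 0" --pt "0 0 0 0 11.5 -4 0" --pt "0 0 0 0 11.5 -8 0" --pt "0 0 0 0 11.5 -12 0" --pt "0 0 0 0 11.5 -14 0" --pt "0 0 0 0 11.5 -14 0"

```text
time_s: 19.32
ee_pos: [0.5234, 0.478, 0.2379]
orientation: [0.746, 0.666, 0.001, -0.002]
force: [-0.1, -0.7, 0.2]
opening: 0.003
```

```bash
cat > sp.py <<'E'
from h import *
C=np.array([.5022,.268,0]);SY=R.from_euler('z',-6.5,degrees=True)
def W(l): return C+SY.apply(l)
def L(w): return SY.inv().apply(np.array(w)-C)
E
python3 - <<'E'
from sp import *
s=arm.observe();print(s['time_s'],s['ee_pos'],L(s['ee_pos']).round(3),s['q'].round(2),s['force'].round(2),R.from_quat(s['orientation']).as_euler('xyz',degrees=True))
p0=s['ee_pos']
for th in np.radians([103,95,85,75,65,55,45,35,25,15,8,3,0]):
    d=np.array([0,-np.cos(th),np.sin(th)]);n=np.array([0,np.sin(th),np.cos(th)])
    l=np.array([0,.104,.101])+d*.150+n*.010+np.array([0,.0095*np.sin(th),0])
    print(round(np.degrees(th)),((W(l)-p0)*100).round(1),l.round(3))
E
```

```text
19.325 [0.52336446 0.47802495 0.2379419 ] [-0.003  0.211  0.238] [-0.77  0.57 -0.07  1.32  0.04  1.25 -0.96] [-0.11 -0.71  0.22] [-179.88932833   -0.20988668   83.46776949]
103 [-0.3 -5.4  0.7] [0.    0.157 0.245]
95 [-0.6 -7.4  1.2] [0.    0.136 0.25 ]
85 [ -0.9 -10.    1.3] [0.    0.11  0.251]
75 [ -1.2 -12.7   1.1] [0.    0.084 0.248]
65 [ -1.5 -15.2   0.3] [0.    0.058 0.241]
55 [ -1.7 -17.6  -0.8] [0.    0.034 0.23 ]
45 [ -2.  -19.8  -2.4] [0.    0.012 0.214]
35 [ -2.2 -21.8  -4.3] [ 0.    -0.008  0.195]
25 [ -2.4 -23.4  -6.4] [ 0.    -0.024  0.173]
15 [ -2.5 -24.6  -8.8] [ 0.    -0.036  0.149]
8 [ -2.6 -25.2 -10.6] [ 0.    -0.042  0.132]
3 [ -2.6 -25.5 -11.9] [ 0.    -0.045  0.119]
0 [ -2.6 -25.6 -12.7] [ 0.    -0.046  0.111]
```

Request:
play_rows --pt "0 0 0 -0.2 -3 0.4 0" --pt "0 0 0 -0.3 -5.4 0.7 0" --pt "0 0 0 -0.6 -7.4 1.2 0" --pt "0 0 0 -0.9 -10 1.3 0" --pt "0 0 0 -1.2 -12.7 1.1 0" --pt "0 0 0 -1.5 -15.2 0.3 0" --pt "0 0 0 -1.7 -17.6 -0.8 0" --pt "0 0 0 -2 -19.8 -2.4 0" --pt "0 0 0 -2.2 -21.8 -4.3 0" --pt "0 0 0 -2.4 -23.4 -6.4 0"

```text
time_s: 20.58
ee_pos: [0.5004, 0.2456, 0.177]
orientation: [0.746, 0.666, 0.004, -0.002]
force: [-0.2, 1.5, 1.1]
opening: 0.002
```

Request:
play_rows --pt "0 0 0 -0.1 -1.2 -2.4 0" --pt "0 0 0 -0.2 -1.8 -4.2 0" --pt "0 0 0 -0.2 -2.1 -5 0" --pt "0 0 0 -0.2 -2.1 -5.4 0"

```text
time_s: 21.08
ee_pos: [0.4981, 0.2247, 0.1225]
orientation: [0.746, 0.666, 0.003, -0.002]
force: [0.6, -0.9, 1.9]
opening: 0.001
```

Request:
play_rows --pt "0 0 0 0 0 -0.3 0" --pt "0 0 0 0 -0.1 -0.6 0" --pt "0 0 0 0 -0.1 -0.6 0"

```text
time_s: 21.45
ee_pos: [0.4978, 0.2239, 0.116]
orientation: [0.746, 0.666, 0.003, -0.002]
force: [0.0, -1.0, 0.7]
opening: 0.006
```

Request:
play_rows --pt "0 0 0 0 0 -0.2 0" --pt "0 0 0 0 0 -0.4 0" --pt "0 0 0 0 0 -0.4 0"

```text
time_s: 21.82
ee_pos: [0.498, 0.2239, 0.1146]
orientation: [0.746, 0.666, 0.004, -0.002]
force: [-9.6, -4.8, 30.6]
opening: 0.005
```

Request:
play_rows --pt "0 0 0 0 0 1 0" --pt "0 0 4 0 0.5 4 0" --pt "0 0 14 -1 1.5 8 0" --pt "0 0 24 -3 3 10 0" --pt "0 0 34 -6 4.5 10 0" --pt "0 0 44 -9 6 10 0" --pt "0 0 54 -11 7.5 10 0" --pt "0 0 64 -13 9 10 0" --pt "0 0 74 -14 10 10 0" --pt "0 0 84 -14.5 10 10 0"

```text
time_s: 23.08
ee_pos: [0.3519, 0.3246, 0.2121]
orientation: [0.105, 0.994, 0.001, -0.004]
force: [0.1, 0.4, -0.0]
opening: 0.007
```

Run:
```python
from sp import *
s=arm.observe();print(s['time_s'],s['ee_pos'],L(s['ee_pos']).round(3),s['q'].round(2),s['force'].round(2),R.from_quat(s['orientation']).as_euler('xyz',degrees=True))
im=snap('wrist','w14.png');im2=snap('top','t14.png')
a=cv2.resize(im[:300,60:460,::-1],(800,600));cv2.imwrite('pics/w14b.png',a)
p0=s['ee_pos']
def lt(a,ss,r=.036):
    u=np.array([np.sin(a),np.cos(a),0]);v=np.array([np.cos(a),-np.sin(a),0]); return W(np.array([-.117,0,.124])+r*u-ss*v)
print('pre',((lt(0,.035)-p0)*100).round(2))
q0=lt(0,.035)
for a in np.radians([0,10,20,30,40,50,60,70,80,88,92]): print(round(np.degrees(a)),((lt(a,.0135)-q0)*100).round(2))
```

```text
23.075 [0.35186295 0.32463079 0.21210039] [-0.156  0.039  0.212] [-0.49  0.25 -0.43  1.91  0.11  1.01  0.39] [ 0.08  0.42 -0.03] [179.97542938  -0.43209984 167.95143195]
pre [ 0.34 -0.37 -8.81]
0 [ 2.14 -0.24  0.  ]
10 [ 2.8  -0.14  0.  ]
20 [ 3.47 -0.15  0.  ]
30 [ 4.13 -0.28  0.  ]
40 [ 4.75 -0.52  0.  ]
50 [ 5.33 -0.86  0.  ]
60 [ 5.83 -1.3   0.  ]
70 [ 6.26 -1.82  0.  ]
80 [ 6.58 -2.41  0.  ]
88 [ 6.76 -2.91  0.  ]
92 [ 6.83 -3.17  0.  ]
```

View pics/w14b.png

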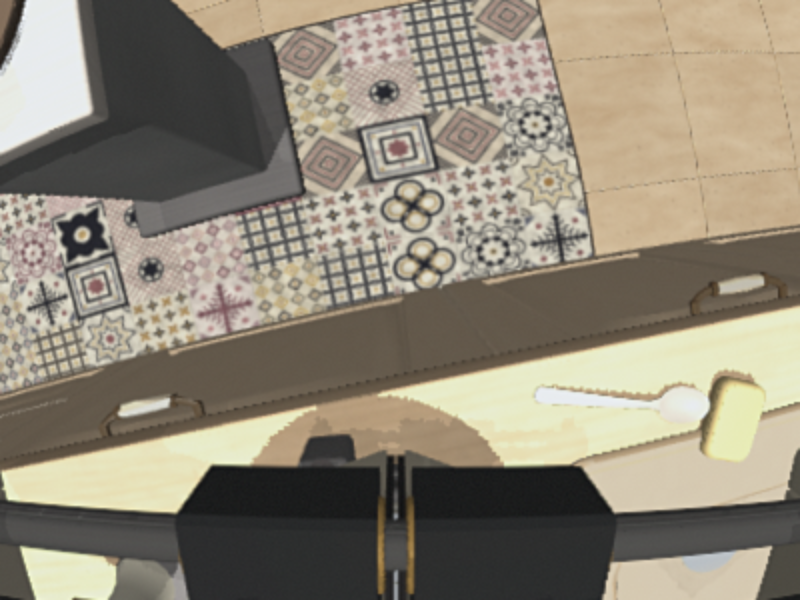

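Request:
play_rows --pt "0 0 5.5 0.3 -0.4 -4 0" --pt "0 0 5.5 0.3 -0.4 -7 0" --pt "0 0 5.5 0.3 -0.4 -8.8 0" --pt "0 0 5.5 0.3 -0.4 -8.8 0" --pt "0 0 5.5 0.3 -0.4 -8.8 0"

```text
time_s: 23.8
ee_pos: [0.3562, 0.3201, 0.1247]
orientation: [0.062, 0.998, 0.001, -0.003]
force: [-0.7, -1.0, -0.9]
opening: 0.006
```

Request:
play_rows --pt "0 0 0 1.2 -0.2 0 0" --pt "0 0 0 2.1 -0.2 0 0" --pt "0 0 -10 2.8 -0.1 0 0" --pt "0 0 -20 3.5 -0.15 0 0" --pt "0 0 -30 4.1 -0.3 0 0" --pt "0 0 -40 4.75 -0.5 0 0" --pt "0 0 -50 5.3 -0.9 0 0" --pt "0 0 -60 5.8 -1.3 0 0" --pt "0 0 -70 6.25 -1.8 0 0" --pt "0 0 -80 6.6 -2.4 0 0"

```text
time_s: 25.05
ee_pos: [0.4224, 0.2961, 0.1243]
orientation: [0.69, 0.723, 0.003, -0.003]
force: [-2.3, 2.2, 0.6]
opening: 0.005
```

Request:
play_rows --pt "0 0 -4 0.1 -0.25 0 0" --pt "0 0 -8 0.18 -0.5 0 0" --pt "0 0 -12 0.25 -0.75 0 0" --pt "0 0 -12 0.25 -0.75 0 0"

```text
time_s: 25.55
ee_pos: [0.4249, 0.289, 0.1244]
orientation: [0.76, 0.65, 0.004, -0.003]
force: [-0.0, 3.9, -1.4]
opening: 0.003
```

Run:
```python
from sp import *
s=arm.observe();print(s['time_s'],s['ee_pos'],(L(s['ee_pos'])+[.117,0,0]).round(4),s['q'].round(2),s['force'].round(2),R.from_quat(s['orientation']).as_euler('xyz',degrees=True))
```

```text
25.55 [0.42492991 0.28901185 0.12438886] [0.0378 0.0121 0.1244] [-0.69  0.37 -0.01  1.97 -0.    0.8  -0.85] [-0.02  3.92 -1.4 ] [179.95539231  -0.50787233  81.03200991]
```

Request:
play_rows --pt "0 0 0 0 0.3 0.5 0" --pt "0 0 0 0 0.3 4 0" --pt "0 0 2 1 -3 9 0.3" --pt "0 0 4 2.5 -8 11 0.6" --pt "0 0 6 4 -13 11 0.6" --pt "0 0 8 5.5 -18 11 0.6" --pt "0 0 8 6.8 -23.5 11 0.6" --pt "0 0 8 6.8 -23.5 11 0.6" --pt "0 0 8 6.8 -23.5 11 0.6"

```text
time_s: 26.68
ee_pos: [0.4921, 0.0534, 0.2342]
orientation: [0.713, 0.701, 0.003, -0.003]
force: [-0.1, -0.3, 0.0]
opening: 0.6
```

Run:
```python
from sp import *
s=arm.observe();print(s['time_s'],s['ee_pos'],s['q'].round(2),s['force'].round(2),R.from_quat(s['orientation']).as_euler('xyz',degrees=True))
im=snap('wrist','w15.png');im2=snap('top','t15.png')
a=cv2.resize(im[:300,60:460,::-1],(500,375));b=cv2.resize(im2[145:250,110:255,::-1],None,fx=3.5,fy=3.5,interpolation=cv2.INTER_CUBIC)[:,:500]
print(b.shape)
o=np.zeros((375+b.shape[0],510,3),'uint8');o[:375,:500]=a;o[375:,:b.shape[1]]=b
cv2.imwrite('pics/m15.png',o[:])
```

```text
26.675 [0.49214782 0.05339431 0.23418446] [-0.3   0.21  0.11  1.88 -0.04  1.05 -0.19] [-0.07 -0.29  0.05] [-179.99274961   -0.43407273   89.01772231]
(368, 500, 3)
```

```bash
python3 -c "
import cv2,numpy as np
o=cv2.imread('pics/m15.png');a=o[:375,:400*500//500];b=o[375:]
h=max(a.shape[0],b.shape[0]);b=cv2.resize(b,(400,int(b.shape[0]*400/510)));c=np.zeros((h,800,3),'uint8');c[:a.shape[0],:400]=a[:,:400];c[:b.shape[0],400:]=b;cv2.imwrite('pics/m15b.png',c);print(c.shape)"
```

```text
(375, 800, 3)
```

View pics/m15b.png

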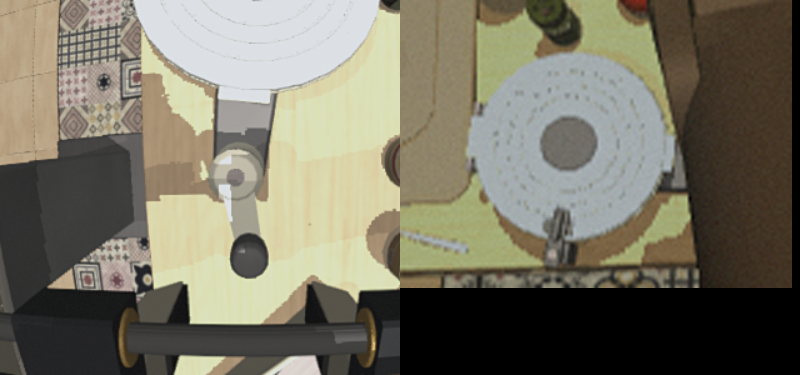

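Run:
```python
from sp import *
c=cal('wrist');w=at(c,60+249*.8,248*.8,.176,True);print(w,L(w));w=at(c,60+236*.8,177*.8,.145,True);print('axis',w,L(w))
s=arm.observe();p0=s['ee_pos']
A=np.array([0,-.166,.148])
l=L(at(c,60+249*.8,248*.8,.176,True))-A; a0=np.arctan2(l[0],-l[1]);print('angle',a0,np.hypot(l[0],l[1]))
k=lambda a:W(A+.05*np.array([np.sin(a),-np.cos(a),0]))
print(((k(a0)-p0)*100).round(2))
a0=.31
for i in range(1,21): print(i,((k(a0+np.radians(18*i))-k(a0))*100).round(2)[:2].tolist())
```

```text
[0.49425429 0.0657931  0.176     ] [ 0.01499584 -0.20180656  0.176     ]
axis [0.48635668 0.10582426 0.145     ] [ 0.00261734 -0.16292676  0.145     ]
angle 0.3966086065192706 0.0388199070420938
[ 0.54  0.05 -8.61]
1 [1.47, 0.54]
2 [2.7, 1.51]
3 [3.56, 2.81]
4 [3.99, 4.32]
5 [3.93, 5.88]
6 [3.39, 7.35]
7 [2.42, 8.58]
8 [1.12, 9.44]
9 [-0.39, 9.87]
10 [-1.95, 9.81]
11 [-3.42, 9.27]
12 [-4.65, 8.3]
13 [-5.52, 7.0]
14 [-5.94, 5.49]
15 [-5.88, 3.93]
16 [-5.34, 2.46]
17 [-4.37, 1.23]
18 [-3.07, 0.36]
19 [-1.56, -0.06]
20 [0.0, 0.0]
```

Request:
play_rows --pt "0 0 0 0.1 0.1 -3 0.6" --pt "0 0 0 0.1 0.1 -6 0.6" --pt "0 0 0 0.1 0.1 -8 0.6" --pt "0 0 0 0.1 0.1 -8.6 0.6" --pt "0 0 0 0.1 0.1 -8.6 0" --pt "0 0 0 0.1 0.1 -8.6 0" --pt "0 0 0 0.1 0.1 -8.6 0" --pt "0 0 0 0.1 0.1 -8.6 0" --force 15

```text
time_s: 27.78
ee_pos: [0.4935, 0.0543, 0.1485]
orientation: [0.713, 0.701, 0.003, -0.002]
force: [-0.9, 0.3, 1.6]
opening: 0.264
```

Request:
play_rows --pt "0 0 0 1.47 0.54 0 0" --pt "0 0 0 2.7 1.51 0 0" --pt "0 0 0 3.56 2.81 0 0" --pt "0 0 0 3.99 4.32 0 0" --pt "0 0 0 3.93 5.88 0 0" --pt "0 0 0 3.39 7.35 0 0" --pt "0 0 0 2.42 8.58 0 0" --pt "0 0 0 1.12 9.44 0 0" --pt "0 0 0 -0.39 9.87 0 0" --pt "0 0 0 -1.95 9.81 0 0"

```text
time_s: 29.02
ee_pos: [0.4729, 0.1529, 0.1482]
orientation: [0.713, 0.701, 0.003, -0.002]
force: [4.6, -6.4, 4.3]
opening: 0.266
```

Run:
```python
from sp import *
s=arm.observe();print(s['time_s'],s['ee_pos'],s['force'].round(2),s['opening'])
A=np.array([0,-.166,.148]);l=L(s['ee_pos'])-A;print(np.degrees(np.arctan2(l[0],-l[1])),np.hypot(*l[:2]))
```

```text
29.025 [0.47286214 0.15292417 0.14818032] [ 4.59 -6.41  4.33] 0.2661649134669991
-161.55644582729053 0.0509602838490055
```

Request:
play_rows --pt "0 0 0 -1.47 -0.54 0 0" --pt "0 0 0 -2.7 -1.51 0 0" --pt "0 0 0 -3.57 -2.81 0 0" --pt "0 0 0 -3.99 -4.32 0 0" --pt "0 0 0 -3.93 -5.88 0 0" --pt "0 0 0 -3.39 -7.35 0 0" --pt "0 0 0 -2.42 -8.58 0 0" --pt "0 0 0 -1.12 -9.45 0 0" --pt "0 0 0 0.39 -9.87 0 0" --pt "0 0 0 1.95 -9.81 0 0"

```text
time_s: 30.28
ee_pos: [0.4924, 0.0542, 0.1481]
orientation: [0.713, 0.701, 0.002, -0.003]
force: [-3.1, 1.3, 8.8]
opening: 0.266
```

Request:
play_rows --pt "0 0 0 1.47 0.54 0 0" --pt "0 0 0 2.7 1.51 0 0" --pt "0 0 0 3.56 2.81 0 0" --pt "0 0 0 3.99 4.32 0 0" --pt "0 0 0 3.93 5.88 0 0" --pt "0 0 0 3.39 7.35 0 0" --pt "0 0 0 2.42 8.58 0 0" --pt "0 0 0 1.12 9.44 0 0" --pt "0 0 0 -0.39 9.87 0 0" --pt "0 0 0 -1.95 9.81 0 0"

```text
time_s: 31.52
ee_pos: [0.4732, 0.153, 0.1482]
orientation: [0.713, 0.701, 0.003, -0.002]
force: [4.3, -5.1, 5.6]
opening: 0.265
```

Request:
play_rows --pt "0 0 0 -1.47 -0.54 0 0" --pt "0 0 0 -2.7 -1.51 0 0" --pt "0 0 0 -3.57 -2.81 0 0" --pt "0 0 0 -3.99 -4.32 0 0" --pt "0 0 0 -3.93 -5.88 0 0" --pt "0 0 0 -3.39 -7.35 0 0" --pt "0 0 0 -2.42 -8.58 0 0" --pt "0 0 0 -1.12 -9.45 0 0" --pt "0 0 0 0.39 -9.87 0 0" --pt "0 0 0 1.95 -9.81 0 0"

```text
time_s: 32.78
ee_pos: [0.4924, 0.0541, 0.148]
orientation: [0.713, 0.701, 0.002, -0.003]
force: [-2.5, 3.3, 10.1]
opening: 0.264
```

Request:
play_rows --pt "0 0 0 1.47 0.54 0 0" --pt "0 0 0 2.7 1.51 0 0" --pt "0 0 0 3.56 2.81 0 0" --pt "0 0 0 3.99 4.32 0 0" --pt "0 0 0 3.93 5.88 0 0" --pt "0 0 0 3.39 7.35 0 0" --pt "0 0 0 2.42 8.58 0 0" --pt "0 0 0 1.12 9.44 0 0" --pt "0 0 0 -0.39 9.87 0 0" --pt "0 0 0 -1.95 9.81 0 0"

```text
time_s: 34.02
ee_pos: [0.4734, 0.153, 0.1482]
orientation: [0.713, 0.701, 0.003, -0.002]
force: [2.6, -3.9, 5.6]
opening: 0.265
```

Request:
play_rows --pt "0 0 0 -1.47 -0.54 0 0" --pt "0 0 0 -2.7 -1.51 0 0" --pt "0 0 0 -3.57 -2.81 0 0" --pt "0 0 0 -3.99 -4.32 0 0" --pt "0 0 0 -3.93 -5.88 0 0" --pt "0 0 0 -3.39 -7.35 0 0" --pt "0 0 0 -2.42 -8.58 0 0" --pt "0 0 0 -1.12 -9.45 0 0" --pt "0 0 0 0.39 -9.87 0 0" --pt "0 0 0 1.95 -9.81 0 0"

```text
time_s: 35.28
ee_pos: [0.4923, 0.0541, 0.148]
orientation: [0.713, 0.701, 0.002, -0.004]
force: [-3.0, 2.4, 10.5]
opening: 0.263
```

Request:
play_rows --pt "0 0 0 0 0 0 0.5" --pt "0 0 0 0 0 0 0.6" --pt "0 0 0 0 0 0 0.6" --pt "0 0 0 0 0 3 0.6" --pt "0 0 0 0 0 8 0.6" --pt "0 0 0 0 0 14 0.6" --pt "0 0 0 -3 0 19 0.6" --pt "0 0 0 -7 0 22 0.6" --pt "0 0 0 -9 0 22 0.6" --pt "0 0 0 -9 0 22 0.6"

```text
time_s: 36.52
ee_pos: [0.4018, 0.0541, 0.3674]
orientation: [0.713, 0.701, 0.002, -0.003]
force: [0.7, -0.3, -0.4]
opening: 0.597
```

Run:
```python
from sp import *
s=arm.observe();print(s['time_s'],s['ee_pos'],s['force'].round(2))
im=snap('scene','s16.png');w=snap('wrist','w16.png');t=snap('top','t16.png')
a=cv2.resize(im[120:300,140:340,::-1],(400,360),interpolation=cv2.INTER_CUBIC);b=cv2.resize(w[:,:,::-1],(400,300));d=cv2.resize(t[120:250,90:350,::-1],(400,200))
o=np.zeros((600,800,3),'uint8');o[:360,:400]=a;o[:300,400:]=b;o[380:580,:400]=d
cv2.imwrite('pics/m16.png',o)
```

```text
36.525 [0.40179258 0.05411206 0.36738269] [ 0.71 -0.33 -0.45]
```

View pics/m16.png

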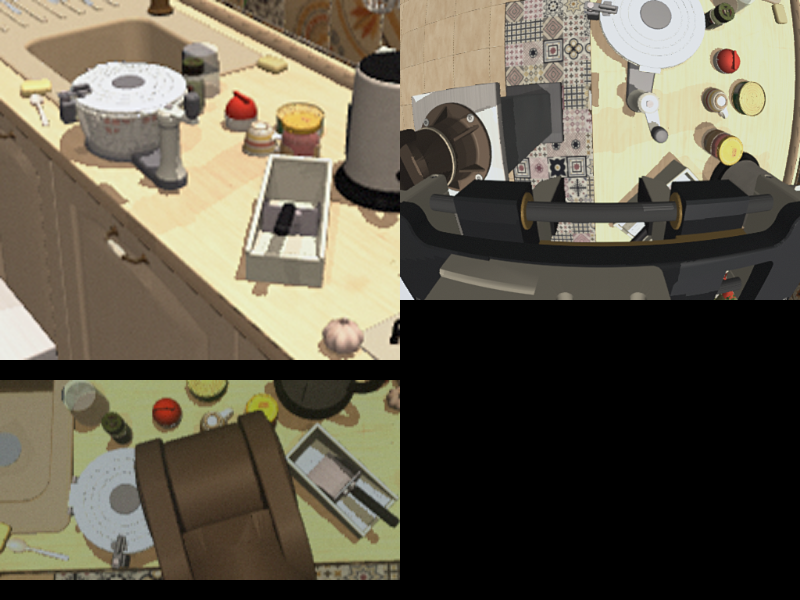

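```bash
python3 -c "
from cell import arm
print(arm.hand_in())"
```

```text
the job is handed in; nothing more can be done
None
```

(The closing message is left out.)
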